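# Charge the milling-ball hopper under the low shelf

## Robot

A 7-joint arm with a two-finger parallel gripper is mounted at the origin on the work surface; the furniture and walls round the work are solid. World frame = base frame: x ahead of the robot, y to its left, z up, the work surface at z = 0. Lengths are in mm, angles in rad, forces in N, time in s.
With the tool pointing down it reaches from about 425 to 950 mm from the base axis. Payload 16.7 kg.
Tool frame: the origin (TCP) lies at the very end of the fingers, on their centre line; the grasp point (between the pads) lies 19 mm behind it; z points along the fingers, y is the line along which they close (so a half turn about z gives the same grasp; the last joint's range is limited). The gripper opens to 94 mm and grips with 3 to 60 N. Pads are 16 mm wide; open, the fingers measure 119 mm over their backs; the gripper's body (75 mm by 177 mm) begins 78 mm behind the grasp point.
Start: joints at [1.095, 0.426, 0.074, 1.606, -0.034, 1.111, -0.067], TCP at [216.653, -639.246, 205.467] pointing down, gripper open.
Joint ranges: [-2.85, 2.85], [-0.5, 2.14], [-1.23, 1.37], [0.21, 2.46], [-1.02, 4.16], [0.16, 2.05], [-2.73, 2.73]. Speed limits (rad/s): [1.89, 1.89, 2.39, 2.39, 3.01, 3.01, 3.01].

## Interface

Orientations are given as [roll, pitch, yaw] about the fixed x, y, z axes, in that order (R = Rz(yaw) Ry(pitch) Rx(roll)).
In Python, from cell import manip gives the robot as it stands.
- The arm moves only by the tool servo_tool, never from a script. Its argument "moves" is a list of rows, each an object with "dr": the turn, a rotation vector about the world's x, y, z in degrees, a list of three; "slide": the shift along the world's x, y, z in m, a list of three; "jaw": the finger opening in m, from 0 to 0.094. In form: [{"dr": [wx, wy, wz], "slide": [tx, ty, tz], "jaw": jaw}, ...]. A call has 1 to 10 rows; each row is the pose to reach, as a shift and turn from the pose commanded when the call began; what a row does not reach only later rows make up. A row lasts 1/8 s, in which the tool goes at most 62.5 mm and 10.7 degrees, less where a joint would pass 70% of its speed; a pose out of reach is approached as far as the arm can. A call with a gripper value outside its range is refused whole. The fingers move at their own pace and stop on an object; "force" is the grip in N (left out, the last holds). Time passes only in rows, so rows that repeat a pose let the fingers close. It gives the time, the measured TCP pose, the force, the opening and the grip force at its end, in the units of the state.
- manip.state(): the state, without advancing time (a new reading comes with each control period).
- manip.snapshot(name): name is "scene" or "top" or "wrist"; returns a dict with "image" (400x640x3 uint8, red, green, blue), "vfov" (degrees; the focal length in pixels is half the picture's height over the tangent of half this angle, whatever the lens; pixels are square), "cx", "cy" (the principal point, pixels), "R" (3x3) and "t" (3): a world point X has camera coordinates R X + t; the wrist camera has in their place "hand_eye" (4x4, takes a point from camera to tool coordinates, whose origin is the TCP and whose axes are the flange's). Camera axes: x right, y down, z forward; pixel columns grow to the right and rows downward; lengths in mm; the calibration is good to about 2 mm. A picture is of the moment at which its call begins: read the wrist's pose just before it. There is no depth.
- manip.finish_job(): hands the job in; it is judged then, once.
The state is a dict: "t": time; "joint_pos": joint angles; "qd": joint speeds; "joint_efforts": joint torques, N m; "eef_pos": TCP position; "orientation": TCP orientation; "force": force on the tool from outside, world axes, zero at the start; "moment": the same for the moment, N m; "finger_gap": opening from 0.0 (shut) to 1.0 (fully open); "gripper_force": force on a finger pad.
Only numpy, scipy, OpenCV 4.12 (cv2) and the standard library are available. Lean on these libraries where they do the work, as an engineer would, in place of code of your own. Each camera call takes 0.05 s, during which the arm holds its last target. There are 200 camera calls.

## Task

Push the hopper's sprung cover aside by its red knob until it clicks and stays open by itself. Then take the scoop by its handle, tip all four white milling balls from it into the blue hopper under the low shelf without touching the balls with the gripper or bumping the shelf hard, and set the empty scoop gently back down, upright, flat in the steel tray. Leave the other things on the bench where they stand.

Things in the scene. Friction and masses are not known exactly. Their poses are not given: they have to be found in the camera images.
- plunger_pin (a point): Lower end, 98 mm over the bench, of a steel plunger housing, radius 9 mm, that hangs from the shelf at station x = -58, y = -75 mm. Its sprung brass pin sticks out 19 mm below and drops behind the cover's tooth.
- hopper_mouth (a point): Centre of the blue hopper's square mouth, 70 mm over the bench, level with the tops of the front and side walls; axes parallel to the station's. Inside it is 84 mm wide and deep (x, y within +-42 mm). A splash back at x = +45 mm rises to 130 mm over the bench.
- station: Fixed charging station: dark base plate 160 x 170 mm, white back panel (its x 72 to 80 mm), white shelf above, blue hopper between, open in front and at the sides (gussets only at x > 50 mm). Origin on the bench under the centre of the hopper's mouth, z up. The open front faces its own -x, so one pours towards its +x; +y is to the left when looking along +x.
- cover (a joint): Sprung flat aluminium cover on the hopper's mouth (top at z = 77 mm): 0 closed, grows (m) as it slides along the station's -y; end stop 0.092. A spring pulls it shut (1 N closed, 5 N open). Near 0.085 a plunger (about 1 N more) drops behind its tooth and holds it open at about 0.083; let go earlier it snaps shut. Pushing to the end stop and letting go latches it.
- cover_knob (a point): In the cover's red square knob, on its axis 15 mm under its top: 14 x 14 mm, z 77 to 120 mm over the bench, at the end of a 14 mm wide, 5 mm thick arm; station x = -125 mm, 55 mm in front of the shelf's front edge; station y = -32 mm when shut, about -115 mm when latched. Axes parallel to the station's.
- hopper_floor (a point): Centre of the hopper's inner floor, 9 mm over the bench; axes parallel to the station's.
- shelf_edge (a point): Middle of the lower front edge of the shelf, 70 mm in front (-x) of the mouth's centre, 185 mm over the bench. The shelf is 14 mm thick, 150 mm deep, 190 mm wide. Fixed on it stand an amber bottle (81 mm wide, 178 mm tall) and a brown can (72 mm wide, 205 mm tall), their fronts about 35 mm behind the shelf's front edge.
- scoop: Loose aluminium scoop, 90 g, 207 mm long, 56 mm wide; origin under its pan, +x to the pouring nose, z up. Pan: flat floor inside x -33 to 7 mm, 3 mm thick; back and side walls 36 mm high (outside x -36 to 67 mm). From x = 7 mm the floor rises at 22 degrees to the open nose (x 67, z 27 mm): balls stay in while the nose dips under 18 degrees and have all rolled out at 35 to 40.
- scoop_grip (a point): Middle of the scoop's black handle, at scoop (-105, 0, 50) mm: a flat upright blade 72 mm long (scoop x -140 to -68 mm), 14 mm thick across y, 26 mm high (z 37 to 63 mm). Axes parallel to the scoop's.
- scoop_nose (a point): Middle of the scoop's nose lip, at scoop (67, 0, 27) mm.
- tray: Fixed steel tray, 104 x 250 mm inside (long side along its y), floor 2 mm over the bench, rim 18 mm high; origin under its centre. The scoop starts in it, nose towards the tray's +y.
- ball_1: White ceramic milling ball, 24 mm, 20 g; origin at its centre. Starts in the scoop.
- ball_2: White ceramic milling ball, 24 mm, 20 g; origin at its centre. Starts in the scoop.
- ball_3: White ceramic milling ball, 24 mm, 20 g; origin at its centre. Starts in the scoop.
- ball_4: White ceramic milling ball, 24 mm, 20 g; origin at its centre. Starts in the scoop.
- flask: Bystander: conical glass flask, 63 mm wide, 103 mm tall; origin under its centre.
- tape_roll: Bystander: roll of brown tape lying flat, 96 mm wide, 48 mm tall; origin under its centre.
- timer: Bystander: white lab timer, 62 x 64 x 18 mm; origin under its centre.
- corner_bottle: Bystander: amber bottle, 81 mm wide, 178 mm tall; origin under its centre.
- wash_bottle: Bystander: white wash bottle with a red cap and spout, 62 x 95 mm, 194 mm tall; origin under its centre.

How it is judged:
By the outcome, as a careful person would: the job done as asked, in the order asked, and still so for the second after the job is handed in, with the robot touching nothing.
It also fails if it takes over 72 s, if anything falls off the work surface, if the arm or the gripper's body presses on something with over 40 N, if the wrist force passes 120 N, or if a joint passes its speed limit or range.

## Working session

There is one attempt and no reset: what is moved stays moved. The work goes in short steps, Python scripts to look and compute and a tool call to move; the robot and the scene stay as the last step left them, time stands still between calls to the robot, and variables do not carry over. Pictures are saved under pics/ and viewed, at most 10 in all, crops included, and the job is handed in when it is done.

Besides the shell and the picture viewer there is one more tool, called after ">>>" as name([rows], argument=value, ...), one row to a line, values as JSON. servo_tool: Moves the arm, as the interface text tells. Its arguments: {"type":"object","properties":{"moves":{"type":"array","items":{"type":"object","properties":{"dr":{"type":"array","items":{"type":"number"}},"slide":{"type":"array","items":{"type":"number"}},"jaw":{"type":"number"}}}},"force":{"type":"number"}},"required":["moves"]}

```bash
mkdir -p pics; ls; python3 - <<'E'
from cell import manip
import cv2,numpy as np,pickle
print(manip.state())
d={}
for n in("scene","top"):
    s=manip.snapshot(n);d[n]=s
    cv2.imwrite(f"pics/{n}0.png",s["image"][:,:,::-1])
    print(n,{k:np.round(v,4).tolist() for k,v in s.items() if k!="image"})
pickle.dump(d,open("s0.pkl","wb"))
E
```

```text
pics
{'t': 0.0, 'joint_pos': array([ 1.09452898,  0.42673439,  0.07382275,  1.60658683, -0.03410587,
        1.11076502, -0.06708198]), 'qd': array([-0.00094338,  0.00163453,  0.00053099,  0.00129743,  0.00029051,
        0.00076978,  0.00023268]), 'joint_efforts': array([-3.24333312e-03, -9.35840678e+01,  3.66483696e+00, -4.54179168e+01,
       -4.90627403e-02,  2.04314024e-02,  3.94106610e-05]), 'eef_pos': array([ 216.52054131, -638.88973035,  204.7820668 ]), 'orientation': array([-3.14035978e+00,  7.47816559e-05,  3.26777373e-01]), 'force': array([0.47280457, 0.36798511, 0.21144566]), 'moment': array([ 0.05354241, -0.03059681,  0.00902287]), 'gripper_force': 0.0, 'finger_gap': 0.9976908648546806}
scene {'vfov': 52.445, 'cx': 316.4888, 'cy': 196.6857, 'R': [[0.9987, -0.0492, 0.0102], [-0.0332, -0.7997, -0.5995], [0.0376, 0.5984, -0.8003]], 't': [-461.7952, 98.2286, 1485.6349]}
top {'vfov': 43.9143, 'cx': 323.2894, 'cy': 201.6819, 'R': [[0.2408, -0.9705, 0.0103], [-0.7522, -0.1933, -0.6299], [0.6133, 0.144, -0.7766]], 't': [-75.2293, 448.8016, 1174.9778]}
```

View pics/scene0.png

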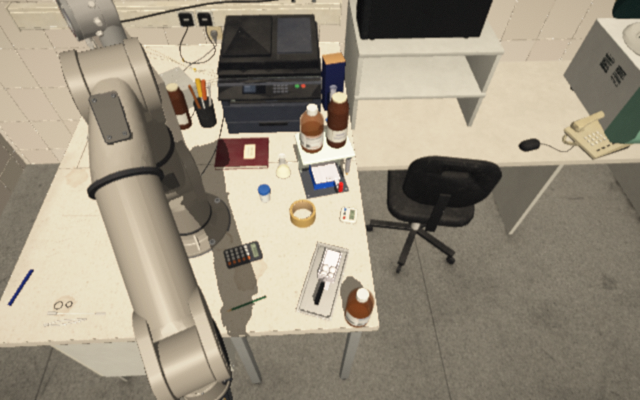

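View pics/top0.png

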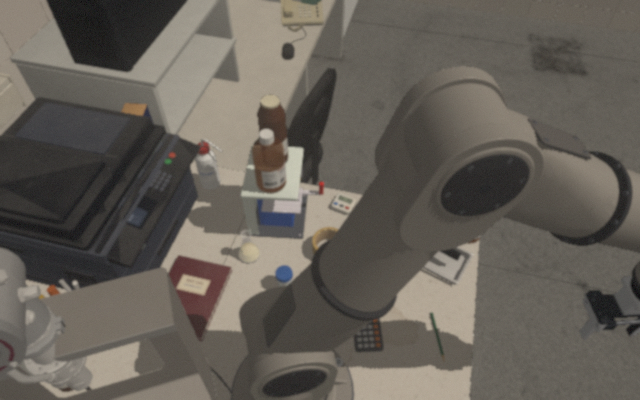

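```bash
cat > h.py <<'E'
import numpy as np,cv2,pickle
def ray(s,u,v):
    f=200/np.tan(np.radians(s["vfov"])/2); R=np.array(s["R"]);t=np.array(s["t"])
    return -R.T@t, R.T@np.array([(u-s["cx"])/f,(v-s["cy"])/f,1])
def onz(s,u,v,z):
    c,d=ray(s,u,v); return c+d*(z-c[2])/d[2]
def proj(s,X):
    f=200/np.tan(np.radians(s["vfov"])/2); c=np.array(s["R"])@X+np.array(s["t"])
    return np.array([s["cx"]+f*c[0]/c[2],s["cy"]+f*c[1]/c[2]])
E
python3 - <<'E'
import pickle,cv2
from h import *
d=pickle.load(open("s0.pkl","rb"))
s=d["scene"]["image"][:,:,::-1]
a=cv2.resize(s[140:240,260:375],None,fx=5,fy=5,interpolation=cv2.INTER_CUBIC)
b=cv2.resize(s[235:330,290:380],None,fx=5,fy=5,interpolation=cv2.INTER_CUBIC)
cv2.imwrite("pics/a.png",a);cv2.imwrite("pics/b.png",b)
S=d["scene"]
for n,(u,v),z in [("knob",(341,186),120),("handle",(319,292),60),("tray tl",(316,244),18),("tr",(348,249),18),("bl",(298,312),18),("br",(331,318),18)]:
    print(n,onz(S,u,v,z).round())
E
```

```text
knob [551.  58. 120.]
handle [ 454. -313.   60.]
tray tl [ 455. -116.   18.]
tr [ 565. -141.   18.]
bl [ 387. -358.   18.]
br [ 489. -382.   18.]
```

View pics/a.png

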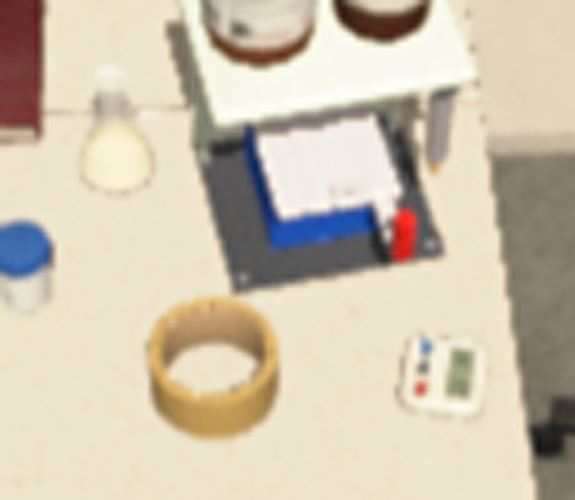

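View pics/b.png

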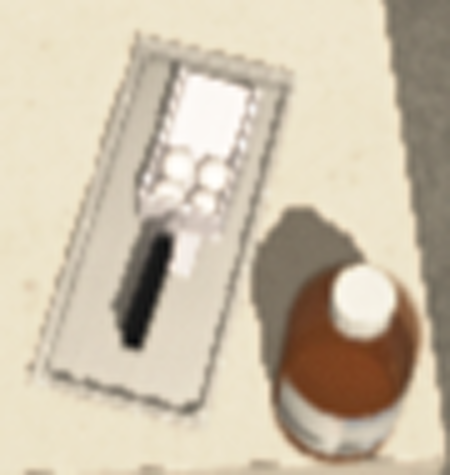

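```bash
python3 - <<'E'
import pickle
from h import *
from scipy.optimize import least_squares
d=pickle.load(open("s0.pkl","rb"));S=d["scene"]
def fit(P,uv,x0):
    def res(p):
        c,s=np.cos(p[2]),np.sin(p[2]);R=np.array([[c,-s,0],[s,c,0],[0,0,1]])
        return np.concatenate([proj(S,R@X+[p[0],p[1],0])-u for X,u in zip(P,uv)])
    r=least_squares(res,x0); print(r.x.round(3),np.degrees(r.x[2]).round(1),r.fun.round(1)); return r.x
A=lambda l:np.array(l)/5+[260,140]-.4
B=lambda l:np.array(l)/5+[290,235]-.4
P=np.array([[-80,85,4],[-80,-85,4],[-70,95,199],[-70,-95,199],[-125,-32,120],[-58,-75,98]],float)
p=fit(P,A([[235,290],[442,254],[213,123],[475,77],[405,213],[435,163]]),[530,150,1.5])
T=np.array([[-53,126,18],[53,126,18],[53,-126,18],[-53,-126,18]],float)
t=fit(T,B([[137,40],[290,75],[203,410],[40,375]]),[470,-250,0])
s=fit(np.array([[-68,0,65],[-140,0,65],[67,28,38],[67,-28,38]],float),B([[163,237],[131,346],[180,68],[258,88]]),[470,-240,1.5])
W=lambda p,X:(np.array([[np.cos(p[2]),-np.sin(p[2])],[np.sin(p[2]),np.cos(p[2])]])@np.array(X)+p[:2]).round(1)
print("knob",W(p,[-125,-32]),"open",W(p,[-125,-124]),"-y dir",W(p,[0,-100])-W(p,[0,0]))
print("grip",W(s,[-105,0]),"nose",W(s,[67,0]),"pan",W(s,[-13,0]))
for n,(u,v) in dict(flask=(260+118/5,140+180/5),tape=(260+213/5,140+395/5),timer=(260+445/5,140+385/5),bot=(290+350/5,235+420/5),jar=(260+25/5,140+300/5)).items():print(n,onz(S,u,v,0).round())
E
```

```text
[495.958 186.938   1.755] 100.6 [-0.5  1.   0.8  0.4 -0.1 -0.9  0.2 -0.8 -0.2  1.1 -0.2 -0.9]
[ 4.73385e+02 -2.45099e+02 -3.02000e-01] -17.3 [ 0.5 -0.5 -0.5 -0.7  0.1  1.1 -0.1 -0.2]
[ 489.089 -218.857    1.231] 70.6 [ 0.2  0.2  0.  -0.7 -0.3  0.2  0.   0.4]
knob [550.3  69.9] open [640.8  86.8] -y dir [98.3 18.4]
grip [ 454.1 -317.9] nose [ 511.4 -155.7] pan [ 484.8 -231.1]
flask [341. 212.   0.]
tape [411.   2.   0.]
timer [584.   4.   0.]
bot [ 581. -383.    0.]
jar [270.  96.   0.]
```

>>> servo_tool([
  {"dr":[0,0,8],"slide":[0.05,0.05,0.05],"jaw":0.0},
  {"dr":[0,0,16],"slide":[0.1,0.1,0.08],"jaw":0.0},
  {"dr":[0,0,24],"slide":[0.14,0.15,0.1],"jaw":0.0},
  {"dr":[0,0,32],"slide":[0.18,0.2,0.1],"jaw":0.0},
  {"dr":[0,0,40],"slide":[0.22,0.25,0.1],"jaw":0.0},
  {"dr":[0,0,48],"slide":[0.25,0.3,0.1],"jaw":0.0},
  {"dr":[0,0,52],"slide":[0.26,0.35,0.1],"jaw":0.0},
  {"dr":[0,0,52],"slide":[0.26,0.4,0.1],"jaw":0.0},
  {"dr":[0,0,52],"slide":[0.26,0.4,0.1],"jaw":0.0},
])

```text
t: 1.23
eef_pos: [477.4, -235.2, 305.6]
orientation: [-3.142, -0.0, 1.24]
force: [0.6, -1.5, -0.2]
finger_gap: 0.079
gripper_force: 0.0
```

```bash
python3 - <<'E'
import pickle
from h import *
from cell import manip
s=manip.state();print(s["joint_pos"].round(2),s["eef_pos"].round(1),s["orientation"].round(3))
d=pickle.load(open("s0.pkl","rb"));S=d["scene"]
print("bottle cap",onz(S,290+363/5,235+298/5,178))
E
```

```text
[ 0.63  0.13 -0.32  1.78  0.04  1.24 -0.04] [ 477.4 -235.2  305.6] [-3.142 -0.     1.24 ]
bottle cap [ 571.44063474 -377.69648328  178.        ]
```

>>> servo_tool([
  {"dr":[0,0,6],"slide":[0.01,0.05,0],"jaw":0.0},
  {"dr":[0,0,12],"slide":[0.02,0.1,0],"jaw":0.0},
  {"dr":[0,0,18],"slide":[0.03,0.15,-0.01],"jaw":0.0},
  {"dr":[0,0,24],"slide":[0.037,0.2,-0.03],"jaw":0.0},
  {"dr":[0,0,29.6],"slide":[0.039,0.25,-0.05],"jaw":0.0},
  {"dr":[0,0,29.6],"slide":[0.039,0.28,-0.07],"jaw":0.0},
  {"dr":[0,0,29.6],"slide":[0.039,0.296,-0.08],"jaw":0.0},
  {"dr":[0,0,29.6],"slide":[0.039,0.296,-0.08],"jaw":0.0},
])

```text
t: 2.22
eef_pos: [515.4, 56.9, 224.7]
orientation: [-3.14, -0.0, 1.752]
force: [1.2, -0.7, -0.9]
finger_gap: 0.005
gripper_force: 0.0
```

```bash
python3 - <<'E'
import pickle
from h import *
from cell import manip
s=manip.state();print(s["joint_pos"].round(2),s["eef_pos"].round(1),s["orientation"].round(3))
w=manip.snapshot("wrist");cv2.imwrite("pics/w1.png",w["image"][:,:,::-1])
print(np.round(w["hand_eye"],3),w["vfov"])
pickle.dump((s,w),open("w1.pkl","wb"))
E
```

```text
[ 0.29  0.2  -0.59  1.9   0.12  1.08 -0.17] [515.4  56.9 224.7] [-3.14  -0.     1.752]
[[ 0.0000e+00 -9.6200e-01 -2.7500e-01  8.0876e+01]
 [ 1.0000e+00  0.0000e+00  0.0000e+00  1.4400e-01]
 [ 0.0000e+00 -2.7500e-01  9.6200e-01 -1.7795e+02]
 [ 0.0000e+00  0.0000e+00  0.0000e+00  1.0000e+00]] 71.89330429314961
```

View pics/w1.png

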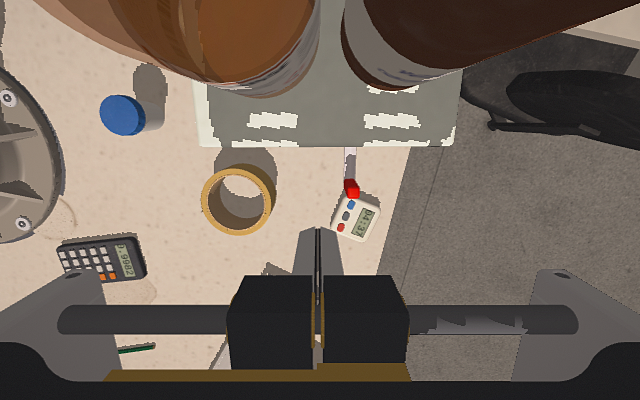

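```bash
cat >> h.py <<'E'
from scipy.spatial.transform import Rotation as Ro
def wcam(s,w):
    T=np.eye(4);T[:3,:3]=Ro.from_euler("xyz",s["orientation"]).as_matrix();T[:3,3]=s["eef_pos"]
    I=np.linalg.inv(T@np.array(w["hand_eye"]));return dict(w,R=I[:3,:3],t=I[:3,3])
E
python3 - <<'E'
from h import *
s,w=pickle.load(open("w1.pkl","rb"));C=wcam(s,w)
hsv=cv2.cvtColor(w["image"],cv2.COLOR_RGB2HSV)
m=((hsv[...,0]<5)|(hsv[...,0]>174))&(hsv[...,1]>200)&(hsv[...,2]>120); m[:170]=0;m[205:]=0;m[:,:335]=0;m[:,365:]=0
v,u=np.nonzero(m);print(u.min(),u.max(),v.min(),v.max(),u.mean(),v.mean())
b=m&(w["image"][...,0]>225);print([onz(C,*np.nonzero(b)[::-1][0:1][0][:0].tolist() or (u.mean(),v.mean()),100).round(1)])
print("top corners", [onz(C,a,c,120).round(1) for a,c in [(346,192),(359,187),(347,199),(360,198)]])
print("shelf edge corners lower/top",[onz(C,a,c,199).round(1) for a,c in [(200,147),(453,147)]])
yaw=1.755;X=np.array([495.96,186.94])
R=np.array([[np.cos(yaw),-np.sin(yaw)],[np.sin(yaw),np.cos(yaw)]])
print("expected shelf",[ (R@p+X).round(1) for p in ([-70,95],[-70,-95],[-125,-32])])
E
```

```text
346 359 187 198 352.82978723404256 192.32624113475177
[array([554.3,  67.1, 100. ])]
top corners [array([543.7,  70.7, 120. ]), array([556. ,  78.5, 120. ]), array([546.3,  63.3, 120. ]), array([559.7,  66.9, 120. ])]
shelf edge corners lower/top [array([420.1, 102.9, 199. ]), array([601.3, 136.2, 199. ])]
expected shelf [array([415.4, 100.7]), array([602.2, 135.5]), array([550.3,  69.9])]
```

>>> servo_tool([
  {"dr":[9.8,1.8,0],"slide":[0,0,0],"jaw":0.0},
  {"dr":[19.7,3.7,0],"slide":[0,0,-0.02],"jaw":0.0},
  {"dr":[19.7,3.7,0],"slide":[0,0.003,-0.05],"jaw":0.0},
  {"dr":[19.7,3.7,0],"slide":[-0.001,0.006,-0.08],"jaw":0.0},
  {"dr":[19.7,3.7,0],"slide":[-0.001,0.006,-0.11],"jaw":0.0},
  {"dr":[19.7,3.7,0],"slide":[-0.001,0.006,-0.128],"jaw":0.0},
  {"dr":[19.7,3.7,0],"slide":[-0.001,0.006,-0.128],"jaw":0.0},
])

```text
t: 3.15
eef_pos: [514.4, 62.0, 97.0]
orientation: [-3.138, -0.35, 1.749]
force: [-0.1, 0.1, -0.0]
finger_gap: 0.006
gripper_force: 0.0
```

>>> servo_tool([
  {"slide":[0.015,0.003,0],"jaw":0.0},
  {"slide":[0.03,0.006,0],"jaw":0.0},
  {"slide":[0.045,0.0085,0],"jaw":0.0},
  {"slide":[0.06,0.011,0],"jaw":0.0},
  {"slide":[0.072,0.0135,0],"jaw":0.0},
  {"slide":[0.084,0.016,0],"jaw":0.0},
  {"slide":[0.092,0.017,0],"jaw":0.0},
  {"slide":[0.098,0.018,0],"jaw":0.0},
  {"slide":[0.102,0.019,0],"jaw":0.0},
  {"slide":[0.102,0.019,0],"jaw":0.0},
])

```text
validation failed for argument at $.mo...
```

>>> servo_tool([
  {"dr":[0,0,0],"slide":[0.015,0.003,0],"jaw":0.0},
  {"dr":[0,0,0],"slide":[0.03,0.006,0],"jaw":0.0},
  {"dr":[0,0,0],"slide":[0.045,0.0085,0],"jaw":0.0},
  {"dr":[0,0,0],"slide":[0.06,0.011,0],"jaw":0.0},
  {"dr":[0,0,0],"slide":[0.072,0.0135,0],"jaw":0.0},
  {"dr":[0,0,0],"slide":[0.084,0.016,0],"jaw":0.0},
  {"dr":[0,0,0],"slide":[0.092,0.017,0],"jaw":0.0},
  {"dr":[0,0,0],"slide":[0.098,0.018,0],"jaw":0.0},
  {"dr":[0,0,0],"slide":[0.102,0.019,0],"jaw":0.0},
  {"dr":[0,0,0],"slide":[0.102,0.019,0],"jaw":0.0},
])

```text
t: 4.4
eef_pos: [616.6, 81.9, 97.2]
orientation: [-3.139, -0.35, 1.751]
force: [-5.1, -1.3, 1.2]
finger_gap: 0.007
gripper_force: 2.4
```

>>> servo_tool([
  {"dr":[0,0,0],"slide":[0.003,0.0005,0],"jaw":0.0},
  {"dr":[0,0,0],"slide":[0.006,0.001,0],"jaw":0.0},
  {"dr":[0,0,0],"slide":[0.006,0.001,0],"jaw":0.0},
])

```text
t: 4.78
eef_pos: [622.2, 83.0, 97.2]
orientation: [-3.139, -0.35, 1.751]
force: [-5.5, 1.0, -0.1]
finger_gap: 0.005
gripper_force: 2.5
```

>>> servo_tool([
  {"dr":[0,0,0],"slide":[0.002,0.0005,0],"jaw":0.0},
  {"dr":[0,0,0],"slide":[0.004,0.001,0],"jaw":0.0},
  {"dr":[0,0,0],"slide":[0.004,0.001,0],"jaw":0.0},
])

```text
t: 5.15
eef_pos: [624.2, 83.3, 97.0]
orientation: [-3.135, -0.35, 1.75]
force: [-17.7, -5.0, 8.6]
finger_gap: 0.006
gripper_force: 8.9
```

>>> servo_tool([
  {"dr":[0,0,0],"slide":[-0.005,-0.001,0],"jaw":0.0},
  {"dr":[0,0,0],"slide":[-0.01,-0.002,0],"jaw":0.0},
  {"dr":[0,0,0],"slide":[-0.018,-0.0035,0],"jaw":0.0},
  {"dr":[0,0,0],"slide":[-0.03,-0.0055,0],"jaw":0.0},
  {"dr":[0,0,0],"slide":[-0.03,-0.0055,0.03],"jaw":0.0},
  {"dr":[0,0,0],"slide":[-0.03,-0.02,0.06],"jaw":0.0},
  {"dr":[0,0,0],"slide":[-0.04,-0.06,0.1],"jaw":0.0},
  {"dr":[0,0,0],"slide":[-0.05,-0.1,0.13],"jaw":0.0},
  {"dr":[0,0,0],"slide":[-0.06,-0.15,0.16],"jaw":0.03},
  {"dr":[0,0,0],"slide":[-0.07,-0.2,0.19],"jaw":0.06},
])

```text
t: 6.4
eef_pos: [555.8, -117.7, 288.8]
orientation: [-3.141, -0.349, 1.751]
force: [0.9, 0.4, -0.2]
finger_gap: 0.181
gripper_force: 0.0
```

```bash
python3 - <<'E'
from h import *
from cell import manip
s=manip.state();print(s["joint_pos"].round(2),s["eef_pos"].round(1),s["orientation"].round(3))
w=manip.snapshot("wrist");d=manip.snapshot("scene")
pickle.dump((s,w,d),open("s2.pkl","wb"))
a=cv2.resize(d["image"][140:240,260:375,::-1],None,fx=4,fy=4,interpolation=cv2.INTER_CUBIC)
b=w["image"][:,:,::-1];b=cv2.resize(b,(512,320))
o=np.zeros((400,460+330,3),np.uint8);o[:400,:460]=a;o[:206,460:]=cv2.resize(b,(330,206));cv2.imwrite("pics/c.png",o)
E
```

```text
[ 0.67  0.34 -0.49  1.62 -0.17  1.35  0.42] [ 555.8 -117.7  288.8] [-3.141 -0.349  1.751]
```

View pics/c.png

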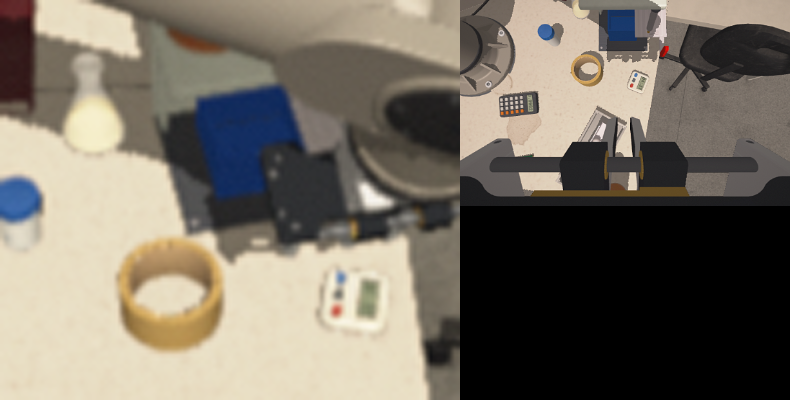

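```bash
cat > tgt.py <<'E'
from h import *
from cell import manip
def Rt(yaw,tilt):  # tool down, x along yaw, leaned back by tilt (deg)
    return Ro.from_euler("z",yaw,degrees=True)*Ro.from_euler("y",-tilt,degrees=True)*Ro.from_euler("x",180,degrees=True)
def rel(pos,R,s=None):
    s=s or manip.state();R0=Ro.from_euler("xyz",s["orientation"])
    return "dr",(R*R0.inv()).as_rotvec(degrees=True).round(1),"slide",((pos-s["eef_pos"])/1000).round(4)
def w(p,x,y,z): c,s=np.cos(np.radians(p[2])),np.sin(np.radians(p[2]));return np.array([p[0]+c*x-s*y,p[1]+s*x+c*y,z])
E
python3 - <<'E'
from tgt import *
S=(489.1,-218.9,70.6);R=Rt(70.6,45)
a=R.as_matrix()[:,2];g=w(S,-115,0,53);tcp=g+19*a
print(a,tcp,tcp-120*a,rel(tcp-120*a,R))
E
```

```text
[ 0.23487339  0.66695914 -0.70710678] [ 455.36406422 -314.69838205   39.56497116] [ 427.17925756 -394.73347856  124.4177849 ] ('dr', array([ 25.4,  -2. , -28.8]), 'slide', array([-0.1295, -0.272 , -0.1656]))
```

>>> servo_tool([
  {"dr":[3,0,-4],"slide":[-0.015,-0.03,0],"jaw":0.045},
  {"dr":[7,0,-8],"slide":[-0.03,-0.07,0],"jaw":0.045},
  {"dr":[11,-1,-12.5],"slide":[-0.05,-0.12,0],"jaw":0.045},
  {"dr":[15,-1,-17],"slide":[-0.07,-0.17,0],"jaw":0.045},
  {"dr":[19,-1.5,-21.5],"slide":[-0.1,-0.22,0],"jaw":0.045},
  {"dr":[23,-2,-26],"slide":[-0.125,-0.26,-0.02],"jaw":0.045},
  {"dr":[25.4,-2,-28.8],"slide":[-0.13,-0.272,-0.06],"jaw":0.045},
  {"dr":[25.4,-2,-28.8],"slide":[-0.13,-0.272,-0.1],"jaw":0.045},
  {"dr":[25.4,-2,-28.8],"slide":[-0.13,-0.272,-0.1],"jaw":0.045},
  {"dr":[25.4,-2,-28.8],"slide":[-0.13,-0.272,-0.1],"jaw":0.045},
])

```text
t: 7.75
eef_pos: [427.5, -388.1, 189.1]
orientation: [3.14, -0.789, 1.243]
force: [-0.0, 0.4, 0.6]
finger_gap: 0.478
gripper_force: 0.0
```

```bash
python3 - <<'E'
from h import *
from cell import manip
s=manip.state();print(s["joint_pos"].round(2),s["eef_pos"].round(1),s["orientation"].round(3),s["finger_gap"])
w=manip.snapshot("wrist");pickle.dump((s,w),open("s3.pkl","wb"))
cv2.imwrite("pics/w3.png",w["image"][:,:,::-1])
E
```

```text
[ 1.18  0.63 -0.29  1.57 -0.47  1.45  0.75] [ 427.5 -388.1  189.1] [ 3.14  -0.789  1.243] 0.47776424516882565
```

View pics/w3.png

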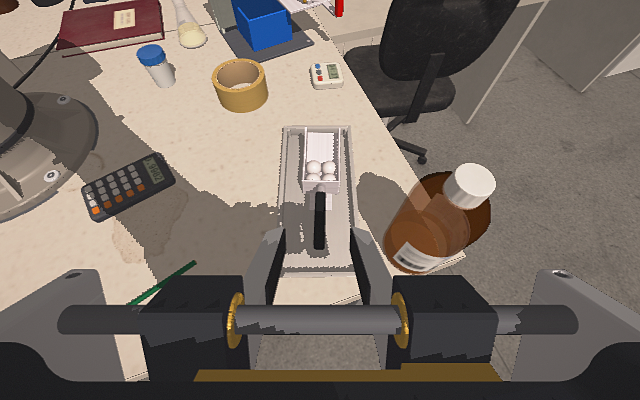

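```bash
python3 - <<'E'
from tgt import *
s,wv=pickle.load(open("s3.pkl","rb"));C=wcam(s,wv)
g=wv["image"].max(2)[185:255,295:345]
m=(g<60).astype(np.uint8)
for r in range(0,70,5):
    c=np.nonzero(m[r])[0]; print(r+185,(c.min()+295,c.max()+295) if len(c) else None)
print("far top",onz(C,320,191,65),"near bottom",onz(C,320,249,40))
for n in [(308,127),(339,129),(283,125),(350,122),(356,266),(285,275)]: print(n,onz(C,*n,30 if n[0] in(308,339) else 18).round(1))
print("cap",onz(C,475,172,178).round(1))
for X in [(-68,0,65),(-140,0,65),(-140,0,39),(67,28,38),(67,-28,38)]: print(X,proj(C,w((489.1,-218.9,70.6),*X)).round(1))
for b in [(573,-380),(580,-383)]: print(proj(C,np.array([*b,178.])).round(),proj(C,np.array([*b,0.])).round())
E
```

```text
185 None
190 None
195 (np.int64(316), np.int64(324))
200 (np.int64(315), np.int64(324))
205 (np.int64(315), np.int64(324))
210 (np.int64(315), np.int64(324))
215 (np.int64(315), np.int64(324))
220 (np.int64(315), np.int64(324))
225 (np.int64(314), np.int64(324))
230 (np.int64(314), np.int64(324))
235 (np.int64(314), np.int64(324))
240 (np.int64(314), np.int64(324))
245 (np.int64(314), np.int64(324))
250 None
far top [ 467.52008927 -281.24084168   65.        ] near bottom [ 444.98311679 -346.98008604   40.        ]
(308, 127) [ 496.5 -137.8   30. ]
(339, 129) [ 543.7 -158.5   30. ]
(283, 125) [ 460.3 -108.4   18. ]
(350, 122) [ 572.6 -139.1   18. ]
(356, 266) [ 484.2 -376.5   18. ]
(285, 275) [ 394.3 -358.    18. ]
cap [ 575.  -369.8  178. ]
(-68, 0, 65) [319.7 192.3]
(-140, 0, 65) [319.4 245.6]
(-140, 0, 39) [319.2 252.8]
(67, 28, 38) [302.7 128.9]
(67, -28, 38) [337.3 129.2]
[480. 182.] [414. 252.]
[489. 183.] [420. 252.]
```

>>> servo_tool([
  {"dr":[0,0,0],"slide":[0.002,0.003,-0.02],"jaw":0.045},
  {"dr":[0,0,0],"slide":[0.005,0.01,-0.05],"jaw":0.045},
  {"dr":[0,0,0],"slide":[0.009,0.02,-0.08],"jaw":0.045},
  {"dr":[0,0,0],"slide":[0.009,0.02,-0.093],"jaw":0.045},
  {"dr":[0,0,0],"slide":[0.013,0.032,-0.105],"jaw":0.045},
  {"dr":[0,0,0],"slide":[0.017,0.043,-0.117],"jaw":0.045},
  {"dr":[0,0,0],"slide":[0.021,0.054,-0.128],"jaw":0.045},
  {"dr":[0,0,0],"slide":[0.025,0.065,-0.14],"jaw":0.045},
  {"dr":[0,0,0],"slide":[0.028,0.0735,-0.1495],"jaw":0.045},
  {"dr":[0,0,0],"slide":[0.028,0.0735,-0.1495],"jaw":0.045},
])

```text
t: 9.05
eef_pos: [454.6, -313.7, 37.4]
orientation: [-3.14, -0.791, 1.241]
force: [-0.1, -0.4, -0.1]
finger_gap: 0.482
gripper_force: 0.0
```

```bash
python3 - <<'E'
from tgt import *
s=manip.state();print(s["force"].round(1))
S=(489.1,-218.9,70.6);R=Rt(70.6,45)
a=R.as_matrix()[:,2];print(s["eef_pos"].round(1),rel(w(S,-115,0,53)+19*a,R,s))
E
```

```text
[-0.1 -0.4 -0.1]
[ 454.6 -313.7   37.4] ('dr', array([-0.3,  0. , -0.5]), 'slide', array([ 0.0007, -0.001 ,  0.0021]))
```

>>> servo_tool([
  {"dr":[-0.3,0,-0.5],"slide":[0.0005,-0.001,0.0015],"jaw":0.045},
  {"dr":[-0.3,0,-0.5],"slide":[0.0005,-0.001,0.0015],"jaw":0.03},
  {"dr":[-0.3,0,-0.5],"slide":[0.0005,-0.001,0.0015],"jaw":0.02},
  {"dr":[-0.3,0,-0.5],"slide":[0.0005,-0.001,0.0015],"jaw":0.016},
  {"dr":[-0.3,0,-0.5],"slide":[0.0005,-0.001,0.0015],"jaw":0.01},
  {"dr":[-0.3,0,-0.5],"slide":[0.0005,-0.001,0.0015],"jaw":0.005},
  {"dr":[-0.3,0,-0.5],"slide":[0.0005,-0.001,0.0015],"jaw":0.0},
  {"dr":[-0.3,0,-0.5],"slide":[0.0005,-0.001,0.0015],"jaw":0.0},
  {"dr":[-0.3,0,-0.5],"slide":[0.0005,-0.001,0.0015],"jaw":0.0},
], force=55)

```text
t: 10.18
eef_pos: [455.2, -315.8, 39.5]
orientation: [3.139, -0.785, 1.234]
force: [-0.4, -1.2, 2.0]
finger_gap: 0.145
gripper_force: 55.0
```

>>> servo_tool([
  {"dr":[0,0,0],"slide":[0,0,0.002],"jaw":0.0},
  {"dr":[0,0,0],"slide":[0,0,0.006],"jaw":0.0},
  {"dr":[0,0,0],"slide":[0,0,0.014],"jaw":0.0},
  {"dr":[0,0,0],"slide":[0,0,0.026],"jaw":0.0},
  {"dr":[0,0,0],"slide":[0,0,0.042],"jaw":0.0},
  {"dr":[0,0,0],"slide":[0,0,0.06],"jaw":0.0},
  {"dr":[0,0,0],"slide":[0,0,0.076],"jaw":0.0},
  {"dr":[0,0,0],"slide":[0,0,0.088],"jaw":0.0},
  {"dr":[0,0,0],"slide":[0,0,0.096],"jaw":0.0},
  {"dr":[0,0,0],"slide":[0,0,0.1],"jaw":0.0},
])

```text
t: 11.42
eef_pos: [455.1, -315.8, 139.8]
orientation: [3.139, -0.785, 1.234]
force: [0.1, 0.8, -1.7]
finger_gap: 0.151
gripper_force: 55.0
```

```bash
python3 - <<'E'
from tgt import *
s=manip.state();print(s["eef_pos"].round(1),s["orientation"].round(3),s["force"].round(2),s["moment"].round(2))
wv=manip.snapshot("wrist");pickle.dump((s,wv),open("s4.pkl","wb"))
cv2.imwrite("pics/w4.png",wv["image"][90:310,160:480,::-1])
E
```

```text
[ 455.1 -315.8  139.8] [ 3.139 -0.785  1.234] [ 0.1   0.82 -1.73] [-1.02  0.32  0.09]
```

View pics/w4.png

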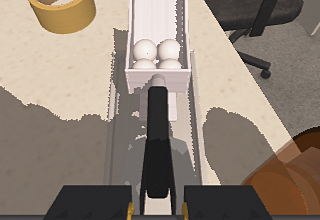

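```bash
python3 - <<'E'
from tgt import *
s,wv=pickle.load(open("s4.pkl","rb"));C=wcam(s,wv)
S=(489.1,-218.9,70.6)
for X in [(-36,28,138),(-36,-28,138),(-36,28,105),(-68,0,165),(67,28,138)]: print(X,proj(C,w(S,*X)).round(1)-[160,90])
# sag sensitivity: 5 deg pitch about grip
c,d=np.cos(np.radians(5)),np.sin(np.radians(5))
for X in [(-36,28,138),(-68,0,165)]:
    x,z=X[0]+115,X[2]-152; print("5deg sag",proj(C,w(S,-115+c*x+d*z,X[1],152+c*z-d*x)).round(1)-[160,90])
# pour targets: station pose, nose at (-20,4,nz), dip th
P=(495.96,186.94,100.6)
for th,nx,nz in [(0,-75,100),(-5,-75,105),(0,-20,95),(15,-20,95),(30,-18,92),(42,-15,90)]:
    dx,dz=-115-67,51-27; c,d=np.cos(np.radians(th)),np.sin(np.radians(th))
    g=w(P,nx+c*dx+d*dz,4,nz+c*dz-d*dx); R=Rt(100.6,45-th)
    print(th,nx,nz,"tcp",(g+19*R.as_matrix()[:,2]).round(1),rel(g+19*R.as_matrix()[:,2],R,s))
E
```

```text
(-36, 28, 138) [123.4  73.4]
(-36, -28, 138) [191.6  73.5]
(-36, 28, 105) [127.2  94.8]
(-68, 0, 165) [157.6  87.8]
(67, 28, 138) [129.6  -9.9]
5deg sag [124.2  79.8]
5deg sag [157.6  90. ]
0 -75 100 tcp [536.8 -53.2 110.6] ('dr', array([ 0. ,  0.1, 30. ]), 'slide', array([ 0.0817,  0.2626, -0.0292]))
-5 -75 105 tcp [536.9 -53.5 100.8] ('dr', array([ 5.1, -0.3, 30. ]), 'slide', array([ 0.0817,  0.2623, -0.039 ]))
0 -20 95 tcp [526.7   0.9 105.6] ('dr', array([ 0. ,  0.1, 30. ]), 'slide', array([ 0.0716,  0.3167, -0.0342]))
15 -20 95 tcp [525.2   9.2 148.8] ('dr', array([-15.1,   1.3,  29.8]), 'slide', array([0.07 , 0.325, 0.009]))
30 -18 92 tcp [521.2  30.2 185.4] ('dr', array([-30.2,   2.4,  29.3]), 'slide', array([0.0661, 0.346 , 0.0456]))
42 -15 90 tcp [516.5  55.3 210.6] ('dr', array([-42.3,   3.3,  28.6]), 'slide', array([0.0614, 0.3711, 0.0708]))
```

>>> servo_tool([
  {"dr":[0,0,0],"slide":[0.0,0.002,0.006],"jaw":0.0},
  {"dr":[0,0,0],"slide":[0.001,0.008,0.016],"jaw":0.0},
  {"dr":[0,0,0],"slide":[0.003,0.018,0.025],"jaw":0.0},
  {"dr":[0,0,0.5],"slide":[0.007,0.032,0.029],"jaw":0.0},
  {"dr":[0,0,1.5],"slide":[0.012,0.048,0.03],"jaw":0.0},
  {"dr":[0,0,3.5],"slide":[0.018,0.065,0.03],"jaw":0.0},
  {"dr":[0,0,6],"slide":[0.025,0.082,0.03],"jaw":0.0},
  {"dr":[0,0,9],"slide":[0.033,0.1,0.028],"jaw":0.0},
  {"dr":[0,0,12],"slide":[0.041,0.118,0.025],"jaw":0.0},
  {"dr":[0,0,15],"slide":[0.049,0.136,0.022],"jaw":0.0},
])

```text
t: 12.72
eef_pos: [504.8, -178.3, 161.1]
orientation: [3.14, -0.785, 1.499]
force: [0.7, 0.0, -1.6]
finger_gap: 0.143
gripper_force: 55.0
```

>>> servo_tool([
  {"dr":[0,0,3],"slide":[0.008,0.018,-0.003],"jaw":0.0},
  {"dr":[0,0,6],"slide":[0.016,0.035,-0.006],"jaw":0.0},
  {"dr":[0,0,9],"slide":[0.023,0.05,-0.01],"jaw":0.0},
  {"dr":[0,0,11.5],"slide":[0.03,0.062,-0.014],"jaw":0.0},
  {"dr":[0,0,13.5],"slide":[0.036,0.071,-0.018],"jaw":0.0},
  {"dr":[0,0,14.6],"slide":[0.04,0.077,-0.021],"jaw":0.0},
  {"dr":[0,0,15],"slide":[0.041,0.08,-0.022],"jaw":0.0},
  {"dr":[0,0,15],"slide":[0.041,0.08,-0.022],"jaw":0.0},
  {"dr":[0,0,15],"slide":[0.041,0.08,-0.022],"jaw":0.0},
])

```text
t: 13.85
eef_pos: [545.0, -100.4, 139.5]
orientation: [3.14, -0.784, 1.756]
force: [0.2, -0.6, -1.5]
finger_gap: 0.145
gripper_force: 55.0
```

```bash
cat > pour.py <<'E'
from tgt import *
P=(495.96,186.94,100.6)
def pour():
  s=manip.state();print(s["joint_pos"].round(2),s["eef_pos"].round(1),s["orientation"].round(3))
  for th,nx,nz in [(0,-75,115),(0,-20,95),(10,-20,95),(18,-20,95),(26,-19,93),(34,-17,92),(42,-15,90)]:
    dx,dz=-115-67,51-27; c,d=np.cos(np.radians(th)),np.sin(np.radians(th))
    g=w(P,nx+c*dx+d*dz,4,nz+c*dz-d*dx); R=Rt(100.6,45-th)
    print(th,nx,nz,rel(g+19*R.as_matrix()[:,2],R,s))
pour()
E
python3 pour.py; python3 - <<'E'
from h import *
from cell import manip
s=manip.state();wv=manip.snapshot("wrist");pickle.dump((s,wv),open("s5.pkl","wb"))
cv2.imwrite("pics/w5.png",wv["image"][0:300,100:540,::-1])
E
```

```text
[ 0.78  0.67 -0.48  1.67 -0.38  1.31  0.7 ] [ 545.  -100.4  139.5] [ 3.14  -0.784  1.756]
0 -75 115 ('dr', array([0. , 0.1, 0.1]), 'slide', array([-0.0082,  0.0472, -0.014 ]))
0 -20 95 ('dr', array([0. , 0.1, 0.1]), 'slide', array([-0.0183,  0.1012, -0.034 ]))
10 -20 95 ('dr', array([-9.8, -1.7,  0.1]), 'slide', array([-0.0191,  0.1056, -0.0049]))
18 -20 95 ('dr', array([-17.7,  -3.2,   0.1]), 'slide', array([-0.0204,  0.1126,  0.0176]))
26 -19 93 ('dr', array([-25.5,  -4.7,   0.1]), 'slide', array([-0.0225,  0.1235,  0.0368]))
34 -17 92 ('dr', array([-33.4,  -6.1,   0. ]), 'slide', array([-0.0252,  0.1383,  0.0555]))
42 -15 90 ('dr', array([-41.2,  -7.6,   0. ]), 'slide', array([-0.0285,  0.1557,  0.0711]))
```

View pics/w5.png

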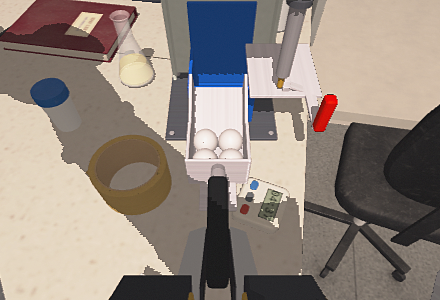

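>>> servo_tool([
  {"dr":[0,0,0],"slide":[-0.001,0.006,-0.002],"jaw":0.0},
  {"dr":[0,0,0],"slide":[-0.003,0.018,-0.006],"jaw":0.0},
  {"dr":[0,0,0],"slide":[-0.006,0.033,-0.011],"jaw":0.0},
  {"dr":[0,0,0],"slide":[-0.009,0.05,-0.017],"jaw":0.0},
  {"dr":[0,0,0],"slide":[-0.012,0.067,-0.023],"jaw":0.0},
  {"dr":[0,0,0],"slide":[-0.015,0.082,-0.028],"jaw":0.0},
  {"dr":[0,0,0],"slide":[-0.017,0.094,-0.032],"jaw":0.0},
  {"dr":[0,0,0],"slide":[-0.018,0.101,-0.034],"jaw":0.0},
  {"dr":[0,0,0],"slide":[-0.018,0.101,-0.034],"jaw":0.0},
])

```text
t: 15.02
eef_pos: [527.1, 1.5, 105.5]
orientation: [3.14, -0.785, 1.758]
force: [0.6, 0.2, -2.7]
finger_gap: 0.144
gripper_force: 55.0
```

```bash
python3 pour.py; python3 -c "
from cell import manip;s=manip.state();print(s['force'].round(1))"
```

```text
[ 0.71  0.65 -0.54  1.83 -0.44  1.11  0.68] [527.1   1.5 105.5] [ 3.14  -0.785  1.758]
0 -75 115 ('dr', array([ 0. ,  0.1, -0. ]), 'slide', array([ 0.0097, -0.0547,  0.0201]))
0 -20 95 ('dr', array([ 0. ,  0.1, -0. ]), 'slide', array([-0.0004, -0.0007,  0.0001]))
10 -20 95 ('dr', array([-9.8, -1.8, -0. ]), 'slide', array([-0.0012,  0.0036,  0.0292]))
18 -20 95 ('dr', array([-17.7,  -3.2,  -0. ]), 'slide', array([-0.0025,  0.0106,  0.0517]))
26 -19 93 ('dr', array([-25.5,  -4.7,  -0. ]), 'slide', array([-0.0046,  0.0216,  0.0709]))
34 -17 92 ('dr', array([-33.4,  -6.2,  -0. ]), 'slide', array([-0.0073,  0.0364,  0.0895]))
42 -15 90 ('dr', array([-41.3,  -7.6,  -0. ]), 'slide', array([-0.0106,  0.0537,  0.1052]))
[ 0.6  0.2 -2.7]
```

>>> servo_tool([
  {"dr":[-4.9,-0.9,0],"slide":[-0.0005,0.0012,0.0146],"jaw":0.0},
  {"dr":[-9.8,-1.8,0],"slide":[-0.0012,0.0036,0.0292],"jaw":0.0},
  {"dr":[-13.8,-2.5,0],"slide":[-0.0018,0.0068,0.0407],"jaw":0.0},
  {"dr":[-17.7,-3.2,0],"slide":[-0.0025,0.0106,0.0517],"jaw":0.0},
  {"dr":[-20.3,-3.7,0],"slide":[-0.0032,0.0142,0.0582],"jaw":0.0},
  {"dr":[-22.9,-4.2,0],"slide":[-0.0039,0.0178,0.0646],"jaw":0.0},
  {"dr":[-25.5,-4.7,0],"slide":[-0.0046,0.0216,0.0709],"jaw":0.0},
  {"dr":[-28.2,-5.2,0],"slide":[-0.0055,0.0263,0.0773],"jaw":0.0},
  {"dr":[-30.8,-5.7,0],"slide":[-0.0064,0.0312,0.0835],"jaw":0.0},
  {"dr":[-33.4,-6.2,0],"slide":[-0.0073,0.0364,0.0895],"jaw":0.0},
])

```text
t: 16.27
eef_pos: [520.1, 37.3, 195.5]
orientation: [3.141, -0.19, 1.755]
force: [0.0, 0.2, -2.0]
finger_gap: 0.144
gripper_force: 55.0
```

>>> servo_tool([
  {"dr":[-2.7,-0.5,0],"slide":[-0.0011,0.0057,0.0053],"jaw":0.0},
  {"dr":[-5.3,-1,0],"slide":[-0.0022,0.0115,0.0105],"jaw":0.0},
  {"dr":[-7.9,-1.4,0],"slide":[-0.0033,0.0173,0.0157],"jaw":0.0},
  {"dr":[-7.9,-1.4,0],"slide":[-0.0033,0.0173,0.0157],"jaw":0.0},
  {"dr":[-7.9,-1.4,0],"slide":[-0.0033,0.0173,0.0157],"jaw":0.0},
  {"dr":[-7.9,-1.4,0],"slide":[-0.0033,0.0173,0.0157],"jaw":0.0},
  {"dr":[-7.9,-1.4,0],"slide":[-0.0033,0.0173,0.0157],"jaw":0.0},
  {"dr":[-7.9,-1.4,0],"slide":[-0.0033,0.0173,0.0157],"jaw":0.0},
])

```text
t: 17.27
eef_pos: [516.6, 54.7, 210.6]
orientation: [-3.14, -0.052, 1.756]
force: [-1.0, -0.2, -1.1]
finger_gap: 0.148
gripper_force: 55.0
```

```bash
python3 pour.py; python3 - <<'E'
from h import *
from cell import manip
s=manip.state();print(s["force"].round(1),s["moment"].round(2));wv=manip.snapshot("wrist");pickle.dump((s,wv),open("s6.pkl","wb"))
im=wv["image"]
g=cv2.medianBlur(cv2.cvtColor(im,cv2.COLOR_RGB2GRAY),3)
c=cv2.HoughCircles(g,cv2.HOUGH_GRADIENT,1.2,12,param1=100,param2=18,minRadius=6,maxRadius=22)
print(None if c is None else c[0].round())
C=wcam(s,wv)
P=(495.96,186.94,100.6)
from tgt import w
print("hopper floor px",proj(C,w(P,0,0,9)),"mouth corners",[proj(C,w(P,a,b,70)).round() for a in(-42,42) for b in(-42,42)])
cv2.imwrite("pics/w6.png",im[:,:,::-1])
E
```

```text
[ 0.24  0.21 -0.49  1.92  0.05  1.04 -0.08] [516.6  54.7 210.6] [-3.14  -0.052  1.756]
0 -75 115 ('dr', array([41.3,  7.7, -0. ]), 'slide', array([ 0.0203, -0.1079, -0.085 ]))
0 -20 95 ('dr', array([41.3,  7.7, -0. ]), 'slide', array([ 0.0102, -0.0538, -0.105 ]))
10 -20 95 ('dr', array([31.5,  5.8, -0. ]), 'slide', array([ 0.0094, -0.0495, -0.0759]))
18 -20 95 ('dr', array([23.6,  4.4, -0. ]), 'slide', array([ 0.008 , -0.0425, -0.0534]))
26 -19 93 ('dr', array([15.8,  2.9, -0. ]), 'slide', array([ 0.006 , -0.0315, -0.0342]))
34 -17 92 ('dr', array([ 7.9,  1.4, -0. ]), 'slide', array([ 0.0032, -0.0167, -0.0155]))
42 -15 90 ('dr', array([ 0. , -0.1,  0. ]), 'slide', array([-0.    ,  0.0006,  0.0001]))
[-1.  -0.2 -1.1] [-0.08 -0.16  0.03]
[[115. 116.  21.]
 [289.  55.  21.]
 [359. 217.  21.]
 [ 45. 229.  21.]
 [271.  67.  20.]
 [ 71. 263.  13.]
 [ 77. 323.  20.]
 [118. 271.  17.]
 [238. 203.  21.]
 [351. 227.  20.]
 [ 14. 220.  19.]
 [325. 350.  17.]
 [112. 257.  19.]
 [ 59. 266.  13.]
 [435.  49.  21.]
 [ 37. 193.  20.]
 [209.  55.  20.]
 [ 15. 116.  19.]
 [332. 157.  19.]
 [559. 325.  20.]
 [224. 203.  20.]
 [255.  73.  13.]
 [363. 236.  11.]
 [104. 278.  16.]
 [239. 191.  16.]
 [476. 134.  15.]
 [261.  32.  17.]
 [209.  77.  12.]
 [129. 279.   9.]
 [416.  61.   7.]
 [149. 123.  12.]
 [345. 217.  11.]
 [311. 365.   9.]
 [319. 295.  15.]
 [247. 218.  14.]
 [307.  33.  17.]
 [253. 155.  16.]]
hopper floor px [320.53870735  87.00022906] mouth corners [array([358., 117.]), array([284., 117.]), array([361.,  34.]), array([281.,  35.])]
```

>>> servo_tool([
  {"dr":[7.9,1.4,0],"slide":[0.0032,-0.0167,-0.0155],"jaw":0.0},
  {"dr":[15.8,2.9,0],"slide":[0.006,-0.0315,-0.0342],"jaw":0.0},
  {"dr":[23.6,4.4,0],"slide":[0.008,-0.0425,-0.0534],"jaw":0.0},
  {"dr":[31.5,5.8,0],"slide":[0.0094,-0.0495,-0.0759],"jaw":0.0},
  {"dr":[41.3,7.7,0],"slide":[0.0102,-0.0538,-0.105],"jaw":0.0},
  {"dr":[41.3,7.7,0],"slide":[0.0102,-0.0538,-0.105],"jaw":0.0},
  {"dr":[41.3,7.7,0],"slide":[0.0152,-0.081,-0.095],"jaw":0.0},
  {"dr":[41.3,7.7,0],"slide":[0.0203,-0.1079,-0.085],"jaw":0.0},
  {"dr":[41.3,7.7,0],"slide":[0.0285,-0.155,-0.071],"jaw":0.0},
  {"dr":[41.3,7.7,0],"slide":[0.0285,-0.155,-0.071],"jaw":0.0},
])

```text
t: 18.58
eef_pos: [546.7, -103.4, 141.4]
orientation: [3.138, -0.779, 1.756]
force: [-0.9, 0.4, -0.5]
finger_gap: 0.145
gripper_force: 55.0
```

```bash
python3 - <<'E'
from tgt import *
s=manip.state();print(s["eef_pos"].round(1),s["force"].round(2))
wv=manip.snapshot("wrist");pickle.dump((s,wv),open("s7.pkl","wb"))
a=wv["image"][0:300,100:540,::-1]
b=pickle.load(open("s6.pkl","rb"))[1]["image"][0:300,200:500,::-1]
cv2.imwrite("pics/w7.png",np.hstack([a,b]))
E
```

```text
[ 546.7 -103.4  141.4] [-0.85  0.36 -0.53]
```

View pics/w7.png

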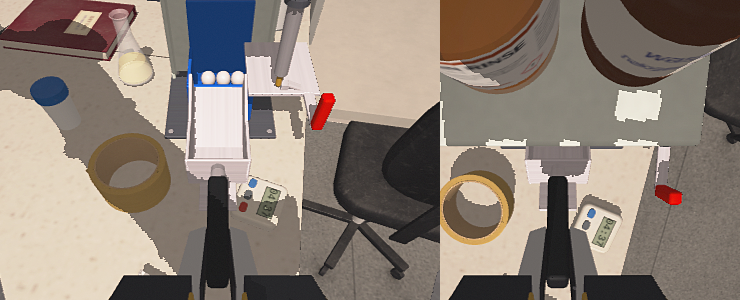

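```bash
python3 - <<'E'
from tgt import *
s,wv=pickle.load(open("s7.pkl","rb"));C=wcam(s,wv);P=(495.96,186.94,100.6)
f=200/np.tan(np.radians(wv["vfov"])/2)
for u in(308,322,337):
    for z in(21,85):
        X=onz(C,u,77,z);r=Ro.from_euler("z",-P[2],degrees=True).apply(X-[P[0],P[1],0])
        print(u,z,r.round(), "ball px diam",(24*f/(C["R"]@X+C["t"])[2]).round(1))
# return targets
S=(489.1,-218.9,70.6);R=Rt(70.6,45);tcp=np.array([455.2,-315.8,39.5])
print("above tray",rel(tcp+[0,0,100],R,s), s["orientation"])
E
```

```text
308 21 [34. 18. 21.] ball px diam 14.5
308 85 [-50.  15.  85.] ball px diam 18.4
322 21 [34. -5. 21.] ball px diam 14.5
322 85 [-50.  -3.  85.] ball px diam 18.4
337 21 [ 34. -30.  21.] ball px diam 14.5
337 85 [-50. -23.  85.] ball px diam 18.4
above tray ('dr', array([  0.4,   0.1, -29.8]), 'slide', array([-0.0915, -0.2124, -0.0019])) [ 3.13782395 -0.77929518  1.7557793 ]
```

>>> servo_tool([
  {"dr":[0,0,-4],"slide":[-0.01,-0.012,0.015],"jaw":0.0},
  {"dr":[0,0,-10],"slide":[-0.026,-0.035,0.028],"jaw":0.0},
  {"dr":[0,0,-16],"slide":[-0.044,-0.07,0.032],"jaw":0.0},
  {"dr":[0,0,-21],"slide":[-0.06,-0.105,0.032],"jaw":0.0},
  {"dr":[0.2,0,-25.5],"slide":[-0.074,-0.14,0.03],"jaw":0.0},
  {"dr":[0.4,0.1,-28.5],"slide":[-0.084,-0.17,0.028],"jaw":0.0},
  {"dr":[0.4,0.1,-29.8],"slide":[-0.09,-0.195,0.02],"jaw":0.0},
  {"dr":[0.4,0.1,-29.8],"slide":[-0.0915,-0.212,0.01],"jaw":0.0},
  {"dr":[0.4,0.1,-29.8],"slide":[-0.0915,-0.2124,-0.002],"jaw":0.0},
  {"dr":[0.4,0.1,-29.8],"slide":[-0.0915,-0.2124,-0.002],"jaw":0.0},
])

```text
t: 19.88
eef_pos: [453.9, -310.7, 136.5]
orientation: [-3.136, -0.794, 1.235]
force: [0.3, 0.8, -0.1]
finger_gap: 0.144
gripper_force: 55.0
```

```bash
cat > ret.py <<'E'
from tgt import *
s=manip.state();R=Rt(70.6,45);R=Ro.from_euler("xyz",[3.139,-0.785,1.234]);tcp=np.array([455.2,-315.8,39.5])
print(s["eef_pos"].round(1),s["orientation"].round(3),s["force"].round(2),rel(tcp,R,s))
E
python3 ret.py; python3 - <<'E'
from tgt import *
s=manip.state();wv=manip.snapshot("wrist");C=wcam(s,wv);P=(495.96,186.94,100.6)
d=manip.snapshot("scene")
for n,S,im in(("wrist",C,wv["image"]),("scene",d,d["image"])):
    q=np.array([proj(S,w(P,a,b,9)) for a in(-42,42) for b in(-42,42)]+[proj(S,w(P,a,b,70)) for a in(-42,42) for b in(-42,42)])
    print(n,q.round().tolist())
    x0,y0=q.min(0).astype(int);x1,y1=q.max(0).astype(int);h=im[max(y0,0):y1,x0:x1].astype(int)
    m=((h.min(2)>150)&(h.max(2)-h.min(2)<50)).astype(np.uint8)
    k,l,st,c=cv2.connectedComponentsWithStats(m);print([(st[i].tolist(),(c[i]+[x0,max(y0,0)]).round(1).tolist()) for i in range(1,k) if st[i,4]>8])
    cv2.imwrite(f"pics/v_{n}.png",im[:,:,::-1])
E
```

```text
[ 453.9 -310.7  136.5] [-3.136 -0.794  1.235] [ 0.32  0.78 -0.1 ] ('dr', array([-0.6, -0.1, -0.4]), 'slide', array([ 0.0013, -0.0051, -0.097 ]))
wrist [[284.0, 36.0], [244.0, 49.0], [266.0, 16.0], [228.0, 27.0], [280.0, 1.0], [235.0, 14.0], [261.0, -19.0], [218.0, -8.0]]
[([61, 0, 5, 5, 14], [281.7, 1.3])]
scene [[336.0, 184.0], [315.0, 188.0], [330.0, 169.0], [310.0, 172.0], [336.0, 174.0], [315.0, 178.0], [331.0, 158.0], [310.0, 162.0]]
[([0, 0, 27, 7, 116], [319.5, 159.9]), ([24, 5, 3, 11, 24], [334.2, 166.9]), ([5, 8, 18, 8, 92], [322.3, 169.5])]
```

>>> servo_tool([
  {"dr":[-0.6,-0.1,-0.4],"slide":[0.001,-0.005,0],"jaw":0.0},
  {"dr":[-0.6,-0.1,-0.4],"slide":[0.001,-0.005,-0.015],"jaw":0.0},
  {"dr":[-0.6,-0.1,-0.4],"slide":[0.001,-0.005,-0.035],"jaw":0.0},
  {"dr":[-0.6,-0.1,-0.4],"slide":[0.001,-0.005,-0.055],"jaw":0.0},
  {"dr":[-0.6,-0.1,-0.4],"slide":[0.001,-0.005,-0.07],"jaw":0.0},
  {"dr":[-0.6,-0.1,-0.4],"slide":[0.001,-0.005,-0.08],"jaw":0.0},
  {"dr":[-0.6,-0.1,-0.4],"slide":[0.001,-0.005,-0.085],"jaw":0.0},
  {"dr":[-0.6,-0.1,-0.4],"slide":[0.001,-0.005,-0.085],"jaw":0.0},
  {"dr":[-0.6,-0.1,-0.4],"slide":[0.001,-0.005,-0.085],"jaw":0.0},
])

```text
t: 21.1
eef_pos: [454.8, -317.7, 53.1]
orientation: [3.136, -0.782, 1.233]
force: [-0.1, 1.5, -1.1]
finger_gap: 0.145
gripper_force: 55.0
```

```bash
python3 ret.py; python3 - <<'E'
from tgt import *
im=cv2.imread("pics/v_scene.png")[163:178,312:338].astype(int)
for r in im: print(" ".join("%3d"%v for v in r.min(1)))
E
```

```text
[ 454.8 -317.7   53.1] [ 3.136 -0.782  1.233] [-0.09  1.47 -1.13] ('dr', array([0.2, 0. , 0.2]), 'slide', array([ 0.0004,  0.0019, -0.0136]))
187 168 158 149 151 140 103  70  56  49  48  41  31  24  18  15  14  12  20  63 122 157 196 205 209 208
108  75  63  51  50  46  32  22  18  15  14  17  13  17  15  16  18  19  14  53 144 205 225 225 228 230
 35  24  18  14  16  16  16  14  15  15  18  19  18  15  28  62 106 108  55  39 143 226 230 228 228 230
 15  17  14  11  19  18  15  15  29  62 103 102  57  37  89 161 204 207 154  63 139 233 233 227 227 228
 17  17  28  62 106 104  57  34  91 161 200 202 159 104 173 224 243 243 214 120  91 195 229 228 226 228
 24  35  91 162 202 203 154 101 172 222 241 240 222 182 207 241 250 249 236 150  58 149 225 231 227 228
 33  82 174 225 242 240 215 164 203 239 248 247 237 205 209 238 247 246 236 163  58 121 215 230 228 226
 41 118 208 240 249 247 233 187 202 236 246 245 235 203 192 220 236 235 214 136  39  78 181 226 229 227
 39 122 210 239 248 247 234 182 175 216 234 234 224 156 122 181 209 205 164  79  17  40 147 223 231 227
 34  93 191 224 237 236 219 144 106 168 196 194 168  86  57  98 134 115  77  39  14  25 120 210 230 228
 24  57 122 184 211 217 176  82  51  85 106 103  76  44  35  45  55  47  41  35  23  20  77 177 226 229
 23  36  56  99 138 142  90  43  36  41  46  45  40  38  37  38  36  38  37  38  30  20  44 149 224 231
 19  28  37  44  55  56  43  37  38  37  37  37  39  37  38  39  39  39  39  39  37  28  36 119 212 228
 18  26  37  39  36  38  37  38  38  39  39  41  39  38  37  37  40  44  46  41  39  31  32  77 172 225
 18  22  37  39  38  38  37  38  40  40  40  46  45  42  41  34  35  35  38  36  34  31  27  47 145 221
```

```bash
python3 - <<'E'
from tgt import *
P=(495.96,186.94,100.6)
d=pickle.load(open("s0.pkl","rb"))["scene"]
for X in [(30,18,21),(9,0,21),(-10,0,21),(-30,0,21),(-30,30,21),(-42,0,70),(-45,42,70),(-45,-42,70)]: print(X,proj(d,w(P,*X)).round(1))
s,wv=pickle.load(open("s7.pkl","rb"));C=wcam(s,wv)
im=wv["image"]
print("nose",proj(C,w(P,-120,0,127)))
# colour in the pan interior: bright blob search inside scoop
t=manip.snapshot("top");cv2.imwrite("pics/v_top.png",t["image"][:,:,::-1])
print([ (X,proj(t,w(P,*X)).round()) for X in [(30,0,21),(-30,30,21),(-30,-30,21),(-45,42,70),(-45,-42,70)]])
im=t["image"].astype(int)
m=((im.min(2)>150)&(im.max(2)-im.min(2)<40)).astype(np.uint8)[180:260,230:330]
k,l,st,c=cv2.connectedComponentsWithStats(m);print([(st[i,2:].tolist(),(c[i]+[230,180]).round(1).tolist()) for i in range(1,k) if st[i,4]>8])
E
```

```text
(30, 18, 21) [316.5 171.4]
(9, 0, 21) [322.2 174.6]
(-10, 0, 21) [323.3 178.2]
(-30, 0, 21) [324.6 182.1]
(-30, 30, 21) [317.1 183.4]
(-42, 0, 70) [325.7 176.3]
(-45, 42, 70) [315.1 178.9]
(-45, -42, 70) [336.6 175. ]
nose [320.11708932  86.5408834 ]
[((30, 0, 21), array([268., 210.])), ((-30, 30, 21), array([287., 219.])), ((-30, -30, 21), array([289., 203.])), ((-45, 42, 70), array([291., 212.])), ((-45, -42, 70), array([293., 190.]))]
[([61, 18, 421], [283.3, 190.1]), ([6, 10, 41], [269.5, 204.7])]
```

```bash
python3 - <<'E'
from tgt import *
P=(495.96,186.94,100.6)
a=pickle.load(open("s5.pkl","rb"));b=pickle.load(open("s7.pkl","rb"))
A=a[1]["image"];B=b[1]["image"]
Ca,Cb=wcam(*a),wcam(*b)
src=np.float32([[0,0],[640,0],[640,400],[0,400]])
f=lambda q:proj(Cb,onz(Ca,*q,0))
dst=np.float32([f(q) for q in [(60,150),(600,150),(600,390),(60,390)]])
H=cv2.getPerspectiveTransform(np.float32([(60,150),(600,150),(600,390),(60,390)]),dst)
W=cv2.warpPerspective(A,H,(640,400))
D=cv2.blur(np.abs(W.astype(int)-B).max(2).astype(np.uint8),(5,5))
m=(D>60).astype(np.uint8);k,l,st,c=cv2.connectedComponentsWithStats(m)
print([st[i].tolist() for i in range(1,k) if st[i,4]>60])
s0=pickle.load(open("s0.pkl","rb"))["scene"]["image"];s1=cv2.imread("pics/v_scene.png")[:,:,::-1]
D=np.abs(cv2.blur(s0,(3,3)).astype(int)-cv2.blur(s1,(3,3))).max(2)
m=((D>50)&(s1.min(2)>150)).astype(np.uint8);k,l,st,c=cv2.connectedComponentsWithStats(m)
print([st[i].tolist() for i in range(1,k) if st[i,4]>10])
# wall-rim occlusion boundary: how far front floor is visible in wrist s7 / interior of pan
for X in [(30,0,21),(9,0,21),(-45,0,70)]: print(X,proj(Cb,w(P,*X)).round())
g=B[60:165:4,285:355:4].min(2)
for r in g: print(" ".join("%3d"%v for v in r))
E
```

```text
[[636, 0, 4, 83, 202], [171, 21, 20, 11, 76], [197, 63, 27, 36, 151], [295, 70, 55, 51, 914], [105, 90, 30, 13, 104], [235, 111, 29, 25, 71], [152, 122, 13, 23, 84], [161, 151, 25, 18, 114], [225, 213, 21, 22, 65], [49, 218, 591, 164, 2759], [80, 266, 19, 6, 63], [552, 268, 14, 8, 66], [105, 270, 174, 36, 851], [0, 291, 5, 51, 135], [114, 330, 88, 6, 440], [296, 330, 23, 6, 105], [303, 351, 128, 19, 419]]
[[142, 47, 8, 15, 32], [72, 50, 42, 69, 477], [145, 99, 24, 25, 301], [77, 106, 10, 15, 30], [106, 110, 51, 34, 782], [103, 137, 8, 9, 23], [190, 140, 28, 23, 337], [137, 143, 24, 23, 294], [87, 149, 68, 191, 2227], [211, 153, 5, 10, 26], [335, 163, 10, 17, 98], [357, 169, 4, 10, 29], [135, 192, 11, 22, 56], [155, 197, 36, 39, 413], [146, 218, 4, 10, 28], [321, 243, 15, 15, 115], [201, 246, 13, 8, 19], [152, 251, 70, 123, 2380], [214, 251, 43, 61, 787], [324, 253, 15, 13, 73], [199, 258, 8, 6, 16], [206, 265, 7, 6, 16], [257, 304, 7, 10, 21], [220, 307, 19, 30, 305], [253, 314, 21, 15, 75], [278, 315, 13, 12, 49], [248, 336, 5, 8, 14], [216, 342, 15, 29, 105]]
(30, 0, 21) [319.  79.
[... 1293 characters left out ...]
 231 233 232 232 233 229 233 230 229 233 120  76  96
 85 202 106 236 235 233 233 231 231 233 228 233 230 229 233 130  75  96
106 195 104 235 235 232 233 231 231 234 228 232 231 228 233 115 117 118
189 174 111 237 236 233 233 232 232 234 229 234 230 231 233 109 197 198
198 122 109 236 236 232 233 231 231 234 231 234 231 230 233  98 192 195
202  90 106 217 216 218 217 218 217 217 214 221 217 215 217 105 207 196
178  91 117 219 217 219 216 219 218 218 215 222 218 216 220 108 216 195
184  96 108 221 218 221 218 220 219 221 217 222 219 216 219 102 218 194
255 255 254 253 252 252 251 250 245 244 244 243 242 242 241 244 247 197
151 188 189 188 188 188 188 178 139 155 188 187 186 186 187 187 223 195
```

>>> servo_tool([
  {"dr":[0.2,0,0.2],"slide":[0.0004,0.0015,-0.004],"jaw":0.0},
  {"dr":[0.2,0,0.2],"slide":[0.0004,0.0015,-0.008],"jaw":0.0},
  {"dr":[0.2,0,0.2],"slide":[0.0004,0.0015,-0.0105],"jaw":0.0},
  {"dr":[0.2,0,0.2],"slide":[0.0004,0.0015,-0.012],"jaw":0.0},
  {"dr":[0.2,0,0.2],"slide":[0.0004,0.0015,-0.012],"jaw":0.0},
  {"dr":[0.2,0,0.2],"slide":[0.0004,0.0015,-0.012],"jaw":0.0},
])

```text
t: 21.9
eef_pos: [455.0, -316.0, 40.8]
orientation: [3.139, -0.786, 1.235]
force: [0.3, -0.3, -1.0]
finger_gap: 0.146
gripper_force: 55.0
```

```bash
python3 ret.py
```

```text
[ 455.  -316.    40.8] [ 3.139 -0.786  1.235] [ 0.34 -0.34 -0.96] ('dr', array([-0.,  0., -0.]), 'slide', array([ 0.0002,  0.0002, -0.0013]))
```

>>> servo_tool([
  {"dr":[0,0,0],"slide":[0,0,-0.0005],"jaw":0.0},
  {"dr":[0,0,0],"slide":[0,0,-0.001],"jaw":0.0},
  {"dr":[0,0,0],"slide":[0,0,-0.0015],"jaw":0.0},
  {"dr":[0,0,0],"slide":[0,0,-0.0015],"jaw":0.0},
])

```text
t: 22.4
eef_pos: [455.0, -316.0, 39.4]
orientation: [3.139, -0.786, 1.235]
force: [-0.6, -1.7, 5.1]
finger_gap: 0.145
gripper_force: 55.0
```

>>> servo_tool([
  {"dr":[0,0,0],"slide":[0,0,0.0003],"jaw":0.0},
  {"dr":[0,0,0],"slide":[0,0,0.0003],"jaw":0.018},
  {"dr":[0,0,0],"slide":[0,0,0.0003],"jaw":0.026},
  {"dr":[0,0,0],"slide":[0,0,0.0003],"jaw":0.045},
  {"dr":[0,0,0],"slide":[0,0,0.0003],"jaw":0.045},
  {"dr":[0,0,0],"slide":[0,0,0.0003],"jaw":0.045},
], force=10)

```text
t: 23.15
eef_pos: [454.9, -315.9, 39.4]
orientation: [3.139, -0.786, 1.235]
force: [0.8, -0.7, -0.8]
finger_gap: 0.477
gripper_force: 0.0
```

>>> servo_tool([
  {"dr":[0,0,0],"slide":[-0.002,-0.007,0.007],"jaw":0.045},
  {"dr":[0,0,0],"slide":[-0.007,-0.02,0.021],"jaw":0.045},
  {"dr":[0,0,0],"slide":[-0.014,-0.04,0.042],"jaw":0.045},
  {"dr":[0,0,0],"slide":[-0.021,-0.06,0.064],"jaw":0.045},
  {"dr":[0,0,0],"slide":[-0.028,-0.08,0.09],"jaw":0.045},
  {"dr":[0,0,0],"slide":[-0.028,-0.08,0.13],"jaw":0.045},
  {"dr":[0,0,0],"slide":[-0.028,-0.08,0.17],"jaw":0.045},
  {"dr":[0,0,0],"slide":[-0.028,-0.08,0.2],"jaw":0.045},
  {"dr":[0,0,0],"slide":[-0.028,-0.08,0.2],"jaw":0.045},
])

```text
t: 24.28
eef_pos: [427.0, -397.6, 242.6]
orientation: [3.134, -0.782, 1.237]
force: [1.1, 0.4, -0.2]
finger_gap: 0.479
gripper_force: 0.0
```

```bash
python3 - <<'E'
from tgt import *
s=manip.state();wv=manip.snapshot("wrist");C=wcam(s,wv);print(s["eef_pos"].round(1),s["joint_pos"].round(2))
im=wv["image"];cv2.imwrite("pics/v8.png",im[:,:,::-1]);pickle.dump((s,wv),open("s8.pkl","wb"))
S=(489.1,-218.9,70.6)
for X in [(-68,0,65),(-140,0,65),(-140,0,39),(67,28,38),(67,-28,38)]: print(X,proj(C,w(S,*X)).round(1))
q=np.array([proj(C,w(S,a,0,50)) for a in(-150,-60)]);x=int(q[0,0]);y0,y1=int(q[1,1])-12,int(q[0,1])+12
for r in range(y0,y1,4):
    c=np.nonzero(im[r,x-30:x+30].max(1)<60)[0];print(r,(c.min()+x-30,c.max()+x-30) if len(c) else None)
E
```

```text
[ 427.  -397.6  242.6] [ 1.17  0.58 -0.26  1.53 -0.5   1.53  0.73]
(-68, 0, 65) [316.4 204.7]
(-140, 0, 65) [316.3 251.9]
(-140, 0, 39) [316.2 257.6]
(67, 28, 38) [300.9 145.2]
(67, -28, 38) [332.  145.3]
192 None
196 None
200 None
204 (np.int64(314), np.int64(318))
208 (np.int64(312), np.int64(320))
212 (np.int64(312), np.int64(320))
216 (np.int64(312), np.int64(320))
220 (np.int64(312), np.int64(320))
224 (np.int64(312), np.int64(320))
228 (np.int64(312), np.int64(320))
232 (np.int64(312), np.int64(320))
236 (np.int64(312), np.int64(320))
240 (np.int64(312), np.int64(320))
244 (np.int64(312), np.int64(320))
248 (np.int64(312), np.int64(320))
252 (np.int64(312), np.int64(320))
256 None
260 None
264 None
268 None
272 None
```

```bash
python3 - <<'E'
from tgt import *
P=(495.96,186.94,100.6)
print(w(P,-129,0,240),rel(w(P,-129,0,240),Rt(100.6,38)))
E
```

```text
[519.68972423  60.14133996 240.        ] ('dr', array([-6.9,  0.7, 29.9]), 'slide', array([ 0.093 ,  0.4572, -0.001 ]))
```

>>> servo_tool([
  {"dr":[0,0,3],"slide":[0.01,0.04,0.02],"jaw":0.03},
  {"dr":[-1,0,7],"slide":[0.025,0.09,0.02],"jaw":0.02},
  {"dr":[-2,0,11],"slide":[0.04,0.15,0.02],"jaw":0.01},
  {"dr":[-3,0,15],"slide":[0.055,0.21,0.02],"jaw":0.0},
  {"dr":[-4,0,19],"slide":[0.067,0.27,0.02],"jaw":0.0},
  {"dr":[-5,0.3,23],"slide":[0.078,0.33,0.02],"jaw":0.0},
  {"dr":[-6,0.5,26],"slide":[0.086,0.38,0.015],"jaw":0.0},
  {"dr":[-6.9,0.7,29.9],"slide":[0.092,0.43,0.005],"jaw":0.0},
  {"dr":[-6.9,0.7,29.9],"slide":[0.093,0.455,0],"jaw":0.0},
  {"dr":[-6.9,0.7,29.9],"slide":[0.093,0.457,0],"jaw":0.0},
])

```text
t: 25.58
eef_pos: [519.2, 62.1, 238.9]
orientation: [-3.139, -0.667, 1.755]
force: [0.2, -0.4, 0.3]
finger_gap: 0.008
gripper_force: 0.0
```

```bash
python3 - <<'E'
from tgt import *
P=(495.96,186.94,100.6)
s=manip.state();wv=manip.snapshot("wrist");C=wcam(s,wv);print(s["eef_pos"].round(1),s["orientation"].round(3))
c=Ro.from_euler("z",-P[2],degrees=True).apply(-C["R"].T@C["t"]-[P[0],P[1],0]);print("cam in station",c.round())
im=wv["image"];cv2.imwrite("pics/v9.png",im[:,:,::-1]);pickle.dump((s,wv),open("s9.pkl","wb"))
for X in [(-25,-30,21),(-25,0,21),(-25,30,21),(0,0,21),(-45,0,70),(-70,0,185)]: print(X,proj(C,w(P,*X)).round(1))
q0=proj(C,w(P,-45,42,70));q1=proj(C,w(P,-70,-42,185))
x0,x1=sorted((int(q0[0]),int(q1[0])));y0,y1=sorted((int(q0[1]),int(q1[1])))
for r in range(y0-12,y1+14,3): print(r,["%d,%d"%(im[r,c,0],im[r,c,2]) for c in range(x0-6,x1+6,6)])
E
```

```text
[519.2  62.1 238.9] [-3.139 -0.667  1.755]
cam in station [-174.   -1.  428.]
(-25, -30, 21) [336.8 209.9]
(-25, 0, 21) [317.7 209.9]
(-25, 30, 21) [298.6 209.8]
(0, 0, 21) [317.7 195.2]
(-45, 0, 70) [317.7 211.2]
(-70, 0, 185) [317.5 195. ]
183 ['143,128', '143,126', '143,126', '143,126', '144,127', '143,127', '144,128', '143,127', '141,124', '139,123', '140,125', '143,128', '143,127', '143,127', '141,127']
186 ['142,126', '144,127', '142,124', '142,128', '143,126', '143,127', '142,126', '143,128', '142,127', '141,124', '145,128', '143,127', '142,128', '143,126', '140,125']
189 ['139,125', '138,124', '139,124', '139,124', '139,125', '139,124', '138,123', '139,123', '141,124', '140,123', '139,124', '140,124', '140,125', '139,125', '139,125']
192 ['140,122', '141,116', '144,118', '142,115', '144,118', '144,118', '142,117', '143,118', '142,117', '142,118', '141,117', '131,115', '131,117', '130,114', '129,116']
195 ['54,57', '20,120', '24,106', '20,115', '22,116', '25,116', '21,115', '27,116', '23,116', '21,116', '24,116', '135,123', '131,118', '140,126', '127,114']
198 ['54,56', '24,11
[... 701 characters left out ...]
,116', '27,116', '25,116', '137,123', '131,119', '138,124', '137,123']
213 ['95,96', '21,105', '24,105', '24,105', '28,105', '25,106', '24,105', '26,105', '32,107', '26,105', '27,105', '139,124', '131,118', '138,124', '137,124']
216 ['95,97', '13,105', '25,107', '25,107', '28,109', '24,107', '28,109', '26,108', '27,108', '23,107', '29,109', '139,124', '133,119', '138,124', '137,125']
219 ['94,96', '97,112', '31,180', '24,102', '24,108', '27,108', '25,109', '25,108', '26,108', '28,109', '26,108', '140,124', '134,121', '136,123', '137,122']
222 ['98,97', '99,89', '30,174', '31,176', '25,97', '24,106', '27,108', '25,107', '25,107', '23,107', '26,108', '141,125', '135,121', '135,124', '137,123']
```

```bash
python3 -c "
from cell import manip;print(manip.finish_job())"
```

```text
the job is handed in; nothing more can be done
None
```

I handed the job in at about 26 s: the cover is latched open, the scoop is empty and flat in the tray at its starting spot, and three balls are clearly visible in the hopper. A pale patch by its front wall, read only from pixel values, looks like the fourth. `finish_job` gave no verdict.

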